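# Fetch the handle from behind the polishing supplies

### The arm

A 7-joint arm with a two-finger parallel gripper is mounted at the origin on the work surface. World frame = base frame: x ahead of the robot, y to its left, z up, the work surface at z = 0. Lengths are in m, angles in rad, forces in N, time in s.
With the tool pointing down it reaches from about 0.4 to 0.85 m from the base axis. Payload 10.4 kg.
Tool frame: the origin (TCP) lies on the mounting face of the last link; the fingertips stand 173 mm ahead of it and the grasp point (between the pads) lies 155 mm ahead of it; z points along the fingers, y is the line along which they close (so a half turn about z gives the same grasp; the last joint's range is limited). The gripper opens to 85 mm and grips with 20 to 120 N. Pads are 22 mm wide; open, the fingers measure 114 mm over their backs; the gripper's body (76 mm by 85 mm) begins 54 mm behind the grasp point. The pads swing forward as they close: fully open they stand 13 mm farther back than shut.
Start: joints at [-0.023, 0.332, -0.065, 1.46, 0.022, 1.35, -0.088], TCP at [0.625, 0, 0.405] pointing down, gripper open.
Joint ranges: [-2.6, 2.6], [-0.5, 2.12], [-1.47, 1.34], [0.16, 2.42], [-1.27, 4.41], [0.06, 2.06], [-2.6, 2.6]. Speed limits (rad/s): [2.22, 2.22, 2.79, 2.79, 3.14, 3.14, 3.14].

### API

Orientations are given as a rotation vector (axis times angle).
In Python, from station import monitor, eyes, workorder gives the robot as it stands. The module is installed in compiled form; this text tells all that it offers.
- The arm moves only by the tool servo_tool, never from a script. Its argument "increments" is a list of rows, each a list of 4 numbers: the shift along the tool's x, y, z in cm, then the turn about the tool's z in rad. In form: [[tx, ty, tz, turn], ...]. A call has 1 to 5 rows; each row shifts and turns the commanded pose from where the row before left it, along the tool's axes as they then stand; what a row does not reach is not made up. A row lasts 1/10 s, in which the tool goes at most 50 mm and 8.59 degrees, less where a joint would pass 70% of its speed; a pose out of reach is approached as far as the arm can. A call is refused whole if a number of a shift passes 5 or a number of a turn 0.15, either way. A call with a gripper value outside its range is refused whole. "grip" is the opening, from 0 (shut) to 1 (fully open), set as the call begins (left out, the last holds). The fingers move at their own pace and stop on an object; the grip force is fixed at half the most. Time passes only in rows, so rows that do not move let the fingers close. It gives the time, the measured TCP pose, the force, the opening and the grip force at its end, in the units of the state.
- monitor.get_obs(): the state, without advancing time (a new reading comes with each control period).
- eyes.get_image(name): name is "scene" or "side" or "wrist"; returns a dict with "frame" (480x640x3 uint8, blue, green, red), "z_map" (480x640 float32, m along the optical axis (not along the pixel's ray), 0 where there is no reading), "intrinsics" (3x3 intrinsics, pixels), "camera_from_world" (4x4, takes a point from world to camera coordinates); the wrist camera has in their place "hand_eye" (4x4, takes a point from camera to tool coordinates, whose origin is the TCP and whose axes are the flange's). Camera axes: x right, y up, looking along -z (the intrinsics and any distortion apply to the point x, -y, -z); pixel columns grow to the right and rows downward; lengths in m; the calibration is good to about 2 mm. A picture is of the moment at which its call begins: read the wrist's pose just before it.
- workorder.sign_off(): hands the job in; it is judged then, once.
The state is a dict: "time_s": time; "q": joint angles; "joint_vel": joint speeds; "joint_torque": joint torques, N m; "tool_pos": TCP position; "ee_rot": TCP orientation; "force": force on the tool from outside, world axes, zero at the start; "moment": the same for the moment, N m; "opening": finger opening in m; "grasp_force": force on a finger pad.
Only numpy, scipy, OpenCV 4.12 (cv2) and the standard library are available. Lean on these libraries where they do the work, as an engineer would, in place of code of your own. Each camera call takes 0.05 s, during which the arm holds its last target. There are 200 camera calls.

### The job

Fetch the turned wooden handle that lies at the back of the rack and lay it in both V rests of the metal cradle: first clear the tin, the bar and the jar that stand in front of it onto the rubber mat, all three before you touch the handle, and leave them there until the handle is in the cradle. Then put the three back on the rack, each standing where it stood at the start. Tip none of them over and do not shift the brush.

Things in the scene. Friction and masses are not known exactly. Their poses are not given: they have to be found in the camera images.
- tin: Plain closed metal tin, upright cylinder 54 mm in diameter, 85 mm tall, about 250 g. Origin at the centre of its underside, z up its axis. Stands in the front row of the rack, in one of three places 85 mm apart.
- bar: Brick-brown bar of polishing compound standing on end, square 44 x 44 mm, 80 mm tall, about 220 g. Origin at the centre of its underside, z up, x and y square to its sides. Also in the front row.
- jar: Slim amber glass jar with a black lid, upright, 42 mm in diameter (the shoulder narrows above 65 mm), 90 mm tall with the lid, about 160 g. Origin at the centre of its underside, z up its axis. Also in the front row.
- handle: Turned wooden tool handle, brass ring near one end, 170 mm long, lying level in two V rests behind the row, about 120 g. Diameter 34 mm over the middle 64 mm, 26 mm at 45 to 78 mm either side of the middle, where it lies on the rests. Origin at its centre on its axis, 44 mm above the table; x along its length. In the cradle either end may point either way.
- rack: Fixed wooden rack, 180 (x) x 290 mm (y), board top 12 mm above the table, 20 mm lips at back (+x) and sides. Origin on the table under its centre. The tin, bar and jar stand at x = -45 mm, y about -85, 0, 85, in any order. The handle lies along y at x = 16, y = 0 in wooden V rests (41 mm high, at y = -57 and 57). Fixed steel dish, 36 mm across and 36 high, at x = 58, y = 118.
- mat: Flat fixed black rubber mat lying on the table to one side of the rack: 270 mm (x) by 140 mm (y), 4 mm thick. Origin at the centre of its underside. It may be left or right of the rack. It holds the three cleared things side by side along its x.
- cradle_seat (a point): Point where the handle's centre comes to lie in the fixed metal cradle (beside the rack, opposite the mat), 44 mm above the table; x runs along the lying handle. Cradle: dark steel foot 150 x 70 mm, 12 mm thick, two 90 degree V rests open upward (12 mm thick, 41 mm high, 35 mm across) at x = -57 and 57 mm. The handle goes in from above and centres itself across.
- brush: Bystander: small workshop brush 170 mm long lying across in front of the rack, between it and the robot, 20 mm high. Origin at the middle of its underside, x along its length. To be left alone.

How it is judged:
By the outcome, as a careful person would: the job done as asked, in the order asked, and still so for the second after the job is handed in, with the robot touching nothing.
It also fails if it takes over 144 s, if anything falls off the work surface, if the arm or the gripper's body presses on something with over 40 N, if the wrist force passes 120 N, or if a joint passes its speed limit or range.

## Working session

There is one attempt and no reset: what is moved stays moved. The work goes in short steps, Python scripts to look and compute and a tool call to move; the robot and the scene stay as the last step left them, time stands still between calls to the robot, and variables do not carry over. Pictures are saved under pics/ and viewed, at most 14 in all, crops included, and the job is handed in when it is done.

Besides the shell and the picture viewer there is one more tool, called as name(argument=value, ...) on one line, values as JSON. servo_tool: Moves the arm, as the interface text tells. Its arguments: {"type":"object","properties":{"increments":{"type":"array","items":{"type":"array","items":{"type":"number"}}},"grip":{"type":"number"}},"required":["increments"]}

```bash
mkdir -p pics; cat > h.py <<'E'
import numpy as np, cv2
from scipy.spatial.transform import Rotation as R
from station import monitor, eyes, workorder
def grab(name):
    o=monitor.get_obs(); d=eyes.get_image(name)
    if name=="wrist":
        T=np.eye(4);T[:3,:3]=R.from_rotvec(o["ee_rot"]).as_matrix();T[:3,3]=o["tool_pos"]
        W=T@d["hand_eye"]
    else: W=np.linalg.inv(d["camera_from_world"])
    return d["frame"],d["z_map"],d["intrinsics"],W
def cloud(z,K,W):
    v,u=np.indices(z.shape)
    p=np.stack([(u-K[0,2])/K[0,0]*z,-(v-K[1,2])/K[1,1]*z,-z],-1)
    P=p@W[:3,:3].T+W[:3,3]; P[z<=0]=np.nan
    return P
def ray(uv,K,W,h):
    uv=np.asarray(uv,float)
    d=np.array([(uv[0]-K[0,2])/K[0,0],-(uv[1]-K[1,2])/K[1,1],-1])
    d=W[:3,:3]@d; o=W[:3,3]; return o+d*(h-o[2])/d[2]
E
python3 - <<'E'
from h import *
o=monitor.get_obs(); print({k:np.round(v,3) for k,v in o.items()})
for n in("scene","side"):
    f,z,K,W=grab(n); cv2.imwrite(f"pics/{n}0.png",f); print(n,K,W.round(3),(z>0).mean())
    np.savez(f"{n}0.npz",f=f,z=z,K=K,W=W)
E
```

```text
{'time_s': np.float64(0.0), 'q': array([-0.023,  0.333, -0.065,  1.461,  0.022,  1.35 , -0.088]), 'joint_vel': array([-0.002,  0.001,  0.001,  0.001,  0.   , -0.   ,  0.   ]), 'joint_torque': array([ 0.0000e+00, -6.2545e+01,  5.0000e-02, -3.9161e+01,  1.6000e-02,
        1.0000e-02, -0.0000e+00]), 'tool_pos': array([ 0.625, -0.   ,  0.404]), 'ee_rot': array([-2.221e+00, -2.221e+00,  2.000e-03]), 'force': array([0.512, 0.035, 1.276]), 'moment': array([0.028, 0.023, 0.015]), 'grasp_force': np.float64(0.0), 'opening': np.float64(0.085)}
scene [[591.21325369   0.         331.27734747]
 [  0.         591.21325369 245.57839242]
 [  0.           0.           1.        ]] [[ 0.494 -0.617  0.613  1.169]
 [ 0.869  0.364 -0.334 -0.377]
 [-0.017  0.698  0.716  0.88 ]
 [ 0.     0.     0.     1.   ]] 0.9960091145833333
side [[449.78338948   0.         307.81151959]
 [  0.         449.78338948 242.97180261]
 [  0.           0.           1.        ]] [[ 0.987  0.09  -0.133  0.363]
 [-0.161  0.571 -0.805 -0.653]
 [ 0.004  0.816  0.578  0.529]
 [ 0.     0.     0.     1.   ]] 0.9960221354166666
```

View pics/scene0.png

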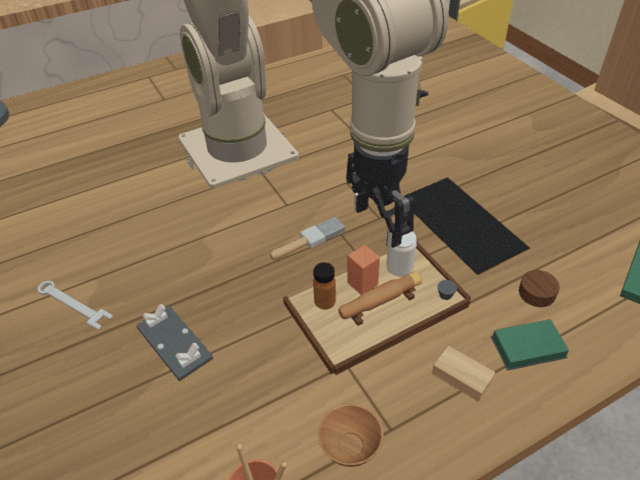

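View pics/side0.png

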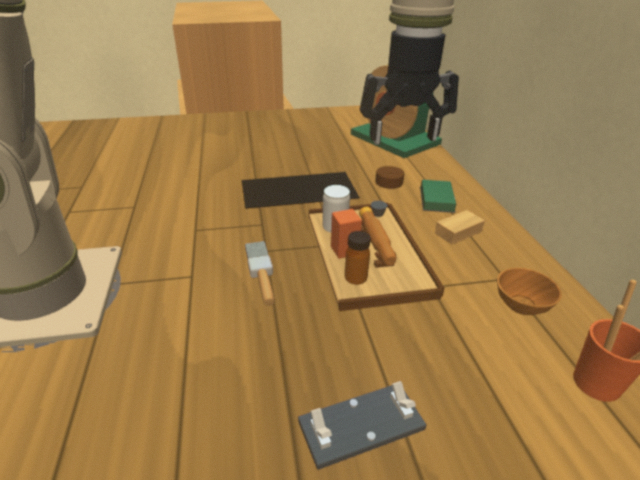

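Scene view: jar at (325,287), bar (363,270), tin (402,252), handle (380,297), mat (468,223) on +y, cradle (174,340) on −y, brush (308,238). The side view agrees: jar (357,258), bar (346,233), tin (336,208), cradle (362,425).

```bash
cat > m.py <<'E'
from h import *
for n in("scene","side"):
    d=np.load(f"{n}0.npz");f,z,K,W=[d[k] for k in"fzKW"]
    P=cloud(z,K,W); hsv=cv2.cvtColor(f,cv2.COLOR_BGR2HSV); H,S,V=[hsv[...,i].astype(int) for i in range(3)]
    B=lambda x0,x1,y0,y1,z0,z1:(P[...,0]>x0)&(P[...,0]<x1)&(P[...,1]>y0)&(P[...,1]<y1)&(P[...,2]>z0)&(P[...,2]<z1)
    def rep(name,m,rect=True):
        q=P[m]; 
        if len(q)<8: print(n,name,len(q));return
        s=f"{n} {name} n={len(q)} mean={q.mean(0).round(4)} min={np.percentile(q,2,0).round(3)} max={np.percentile(q,98,0).round(3)}"
        if rect:
            (c,wh,a)=cv2.minAreaRect((q[:,:2]*1000).astype(np.float32)); s+=f" rect c={np.round(c,1)} wh={np.round(wh,1)} a={a:.1f}"
        print(s)
    def big(m):
        k,l,st,_=cv2.connectedComponentsWithStats(m.astype(np.uint8)); return l==1+np.argmax(st[1:,4]) if k>1 else m
    rep("mat",big((V<60)&(S<120)&B(.3,1,.15,.7,-.01,.012)))
    rep("foot",big((V<90)&B(.3,.9,-.6,-.1,.004,.02)))
    k,l,st,_=cv2.connectedComponentsWithStats((B(.3,.9,-.6,-.1,.025,.05)).astype(np.uint8))
    for i in range(1,k):
        if st[i,4]>15: rep(f"hi{i}",l==i)
    T=B(.4,.75,-.25,.25,.02,.12)
    # board lips / board
    rep("board",big(B(.4,.85,-.25,.3,.008,.025)&(V>60)))
    rep("tintop",big(T&(S<60)&B(0,1,-1,1,.09,.105)))
    rep("bartop",big((S>110)&B(.4,.75,-.25,.25,.086,.098)))
    rep("jartop",big((V<60)&B(.4,.75,-.25,.25,.095,.11)))
    rep("handle",big((H>5)&(H<25)&B(.4,.85,-.25,.25,.045,.068)))
    rep("brush",big(B(.3,.56,-.15,.2,.006,.026)))
E
python3 m.py
```

```text
scene mat n=5405 mean=[0.5095 0.3074 0.0037] min=[0.372 0.242 0.   ] max=[0.627 0.373 0.007] rect c=[497.7 307.7] wh=[271. 141.] a=0.7
scene foot n=288 mean=[ 0.6153 -0.1172  0.0119] min=[ 0.511 -0.12   0.004] max=[ 0.69  -0.102  0.019] rect c=[ 598.7 -118.9] wh=[184.7  17.4] a=5.7
scene hi1 n=157 mean=[ 0.431  -0.3408  0.0342] min=[ 0.421 -0.36   0.026] max=[ 0.439 -0.323  0.042] rect c=[ 430.  -341.2] wh=[15.4 40.2] a=13.7
scene hi2 n=178 mean=[ 0.5425 -0.3182  0.0345] min=[ 0.534 -0.337  0.026] max=[ 0.551 -0.3    0.042] rect c=[ 541.6 -318.5] wh=[15.5 39.3] a=12.0
scene hi3 n=1326 mean=[ 0.8011 -0.1502  0.0381] min=[ 0.765 -0.203  0.026] max=[ 0.858 -0.11   0.047] rect c=[ 811.2 -156.2] wh=[97.7 97.8] a=29.9
scene hi7 n=57 mean=[ 0.8058 -0.3032  0.045 ] min=[ 0.8   -0.312  0.039] max=[ 0.815 -0.294  0.05 ] rect c=[ 807.1 -301.4] wh=[25.   4.2] a=55.8
scene board n=9080 mean=[0.6174 0.0136 0.0135] min=[ 0.511 -0.118  0.009] max=[0.688 0.177 0.022] rect c=[596.2  31.8] wh=[190.5 304.3] a=0.3
scene tintop n=282 mean=[ 0.5512 -0.0561  0.1009] min=[ 0.534 -0.073  0.092] max=[ 0.567 -0
[... 1782 characters left out ...]
de tintop n=335 mean=[0.5453 0.1106 0.0973] min=[0.523 0.091 0.09 ] max=[0.569 0.137 0.1  ] rect c=[546.4 114.6] wh=[50.2 48. ] a=78.8
side bartop n=377 mean=[0.5455 0.0236 0.0924] min=[0.524 0.005 0.086] max=[0.568 0.048 0.095] rect c=[546.7  27.5] wh=[44.1 43. ] a=9.7
side jartop n=58 mean=[ 0.5435 -0.0693  0.0981] min=[ 0.531 -0.074  0.095] max=[ 0.561 -0.06   0.102] rect c=[544.4 -68.4] wh=[11.2 31.6] a=72.0
side handle n=865 mean=[0.6044 0.0152 0.0565] min=[ 0.592 -0.055  0.046] max=[0.62  0.108 0.063] rect c=[606.6  27.7] wh=[ 32.4 171.8] a=2.6
side brush n=2123 mean=[ 0.5227 -0.0135  0.0147] min=[ 0.502 -0.12   0.008] max=[0.557 0.176 0.024] rect c=[530.4  31.2] wh=[ 56.7 305.4] a=0.6
```

```bash
python3 - <<'E'
from h import *
f,z,K,W=grab("wrist"); cv2.imwrite("pics/w0.png",f); np.savez("wrist0.npz",f=f,z=z,K=K,W=W); print(W.round(3))
P=cloud(z,K,W);hsv=cv2.cvtColor(f,cv2.COLOR_BGR2HSV).astype(int)
for n,x,y,h in(("tin",.547,.115,.097),("bar",.547,.028,.092),("jar",.549,-.055,.102)):
    m=(abs(P[...,0]-x)<.045)&(abs(P[...,1]-y)<.04)&(abs(P[...,2]-h)<.006); q=P[m]
    if len(q)>20:
        q2=(q[:,:2]*1000).astype(np.float32); print(n,len(q),q.mean(0).round(4),cv2.minAreaRect(q2),cv2.minEnclosingCircle(q2))
m=(abs(P[...,0]-.61)<.03)&(abs(P[...,1]-.028)<.1)&(P[...,2]>.05)&(P[...,2]<.07); q=(P[m][:,:2]*1000).astype(np.float32)
print("handle",len(q),q.mean(0),cv2.fitLine(q,2,0,.01,.01).ravel(),cv2.minAreaRect(q))
E
```

```text
[[ 1.    -0.     0.002  0.624]
 [-0.     0.957  0.291  0.074]
 [-0.002 -0.291  0.957  0.373]
 [ 0.     0.     0.     1.   ]]
tin 4223 [0.545  0.1156 0.0967] ((544.6405639648438, 115.11912536621094), (49.4073600769043, 49.567909240722656), 78.04753112792969) ((544.597900390625, 115.11152648925781), 25.14031982421875)
bar 3046 [0.5458 0.0302 0.0914] ((544.68310546875, 29.110193252563477), (44.68880844116211, 44.10403060913086), 9.274337768554688) ((545.3477783203125, 29.424497604370117), 29.486539840698242)
jar 1557 [ 0.5472 -0.0529  0.1013] ((546.841064453125, -54.09145736694336), (37.44322204589844, 37.94856262207031), 34.8290901184082) ((546.4639892578125, -54.46995544433594), 19.30125617980957)
handle 5496 [606.8108    35.948757] [ 1.0198730e-02 -9.9994797e-01  6.0681018e+02  3.5948730e+01] ((606.4732666015625, 28.86159896850586), (170.2318878173828, 32.21640396118164), 89.9240493774414)
```

View pics/w0.png

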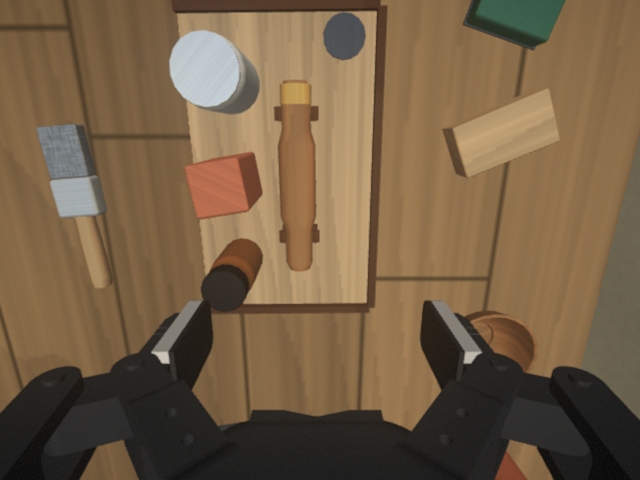

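The wrist view agrees with both fixed cameras: tin (208,70), bar (225,185), jar (232,275), handle (296,175). I'll turn the tool a quarter so it closes along y, then move over the tin.

servo_tool(increments=[[0, 0, 0, 0.143], [0, 0, 0, 0.143], [0, 0, 0, 0.143], [0, 0, 0, 0.143], [0, 0, 0, 0.143]], grip=0.78)

```text
time_s: 0.65
tool_pos: [0.6249, 0.0, 0.4044]
ee_rot: [-2.862, -1.295, 0.001]
force: [-0.1, -0.2, -0.6]
opening: 0.0667
grasp_force: 0.0
```

servo_tool(increments=[[0, 0, 0, 0.143], [0, 0, 0, 0.143], [0, 0, 0, 0.143], [0, 0, 0, 0.143], [0, 0, 0, 0.143]])

```text
time_s: 1.15
tool_pos: [0.6249, 0.0001, 0.4044]
ee_rot: [-3.134, -0.212, 0.001]
force: [-0.0, 1.0, 0.2]
opening: 0.0671
grasp_force: 0.0
```

servo_tool(increments=[[0, 0, 0, 0.141], [-2.7, -3.8, 0, 0], [-2.7, -3.8, 0, 0], [-2.6, -3.9, 0, 0], [0, 0, 0, 0]])

```text
time_s: 1.65
tool_pos: [0.542, 0.1214, 0.4048]
ee_rot: [-3.139, -0.014, 0.002]
force: [1.0, 0.4, 1.2]
opening: 0.067
grasp_force: 0.0
```

servo_tool(increments=[[0, 0, 0, 0], [0, 0, 0, 0]])

```text
time_s: 1.85
tool_pos: [0.5454, 0.1141, 0.4047]
ee_rot: [3.141, -0.002, 0.0]
force: [-0.3, -0.1, 0.4]
opening: 0.0667
grasp_force: 0.0
```

servo_tool(increments=[[0, -0.1, 4, 0], [0, 0, 4, 0], [0, 0, 4, 0], [0, 0, 3, 0], [0, 0, 2, 0]])

```text
time_s: 2.35
tool_pos: [0.5449, 0.1143, 0.2319]
ee_rot: [3.14, -0.004, -0.004]
force: [0.0, -0.2, 1.0]
opening: 0.0671
grasp_force: 0.0
```

servo_tool(increments=[[0, 0, 1, 0], [0, 0, 1, 0], [0, 0, 0, 0], [0, 0, 0, 0]])

```text
time_s: 2.75
tool_pos: [0.5455, 0.1159, 0.2155]
ee_rot: [-3.141, 0.001, -0.002]
force: [-0.2, 0.9, 0.3]
opening: 0.0669
grasp_force: 0.0
```

servo_tool(increments=[[0, 0, 0, 0], [0, 0, 0, 0], [0, 0, 0, 0], [0, 0, 0, 0], [0, 0, 0, 0]], grip=0)

```text
time_s: 3.25
tool_pos: [0.5457, 0.1161, 0.2162]
ee_rot: [-3.141, 0.001, -0.004]
force: [-0.4, -0.1, 5.3]
opening: 0.0525
grasp_force: 63.0
```

servo_tool(increments=[[0, 0, -0.5, 0], [0, 0, -1.5, 0], [0, 0, -3, 0], [0, 0, -3, 0], [0, 0, 0, 0]])

```text
time_s: 3.75
tool_pos: [0.5463, 0.1163, 0.3001]
ee_rot: [-3.139, 0.0, -0.011]
force: [0.6, -0.3, -1.9]
opening: 0.0525
grasp_force: 63.5
```

servo_tool(increments=[[0.5, -2, 0, 0], [1, -4, 0, 0], [1, -4, 0, 0], [1, -4, 0, 0], [0.5, -3, 0, 0]])

```text
time_s: 4.25
tool_pos: [0.5848, 0.2888, 0.2947]
ee_rot: [-3.141, -0.002, 0.001]
force: [-0.1, 0.4, -3.1]
opening: 0.0528
grasp_force: 63.4
```

servo_tool(increments=[[0.5, -2, 0, 0], [0, 0, 0, 0], [0, 0, 0, 0]])

```text
time_s: 4.55
tool_pos: [0.5899, 0.3059, 0.2944]
ee_rot: [3.141, 0.0, -0.001]
force: [0.2, -0.9, -0.9]
opening: 0.0524
grasp_force: 63.5
```

servo_tool(increments=[[0, 0, 3, 0], [0, 0, 3, 0], [0, 0, 1.4, 0], [0, 0, 0.5, 0], [0, 0, 0.3, 0]])

```text
time_s: 5.05
tool_pos: [0.5905, 0.3056, 0.2133]
ee_rot: [-3.141, 0.002, -0.001]
force: [-0.7, -0.1, -2.3]
opening: 0.0531
grasp_force: 63.5
```

servo_tool(increments=[[0, 0, 0.2, 0], [0, 0, 0.1, 0], [0, 0, 0, 0], [0, 0, 0, 0]])

```text
time_s: 5.45
tool_pos: [0.5902, 0.3061, 0.2103]
ee_rot: [-3.141, 0.0, -0.001]
force: [-0.1, 0.2, -2.4]
opening: 0.0525
grasp_force: 63.5
```

servo_tool(increments=[[0, 0, 0.1, 0], [0, 0, 0.1, 0], [0, 0, 0, 0], [0, 0, 0, 0]])

```text
time_s: 5.85
tool_pos: [0.5902, 0.3061, 0.2083]
ee_rot: [-3.141, 0.0, -0.001]
force: [-2.1, -0.9, 4.9]
opening: 0.0527
grasp_force: 64.0
```

servo_tool(increments=[[0, 0, 0, 0], [0, 0, 0, 0], [0, 0, 0, 0], [0, 0, -2, 0], [0, 0, -3, 0]], grip=0.78)

```text
time_s: 6.35
tool_pos: [0.5894, 0.3057, 0.2562]
ee_rot: [3.14, -0.0, -0.005]
force: [-0.4, 0.1, 1.0]
opening: 0.0664
grasp_force: 0.0
```

servo_tool(increments=[[0, 0, -4, 0], [0, 0, -4, 0], [0, 2, -2, 0], [-1, 4, 0, 0], [-1, 4, 0, 0]])

```text
time_s: 6.85
tool_pos: [0.5698, 0.2054, 0.3584]
ee_rot: [-3.141, -0.002, -0.002]
force: [0.4, -0.3, 0.2]
opening: 0.0665
grasp_force: 0.0
```

servo_tool(increments=[[-1, 4, 0, 0], [-1, 4, 0, 0], [-0.5, 4, 0, 0], [0, 4, 0, 0], [0, 1.7, 0, 0]])

```text
time_s: 7.35
tool_pos: [0.5447, 0.0246, 0.3581]
ee_rot: [3.14, -0.008, 0.001]
force: [0.1, -0.4, 0.6]
opening: 0.0667
grasp_force: 0.0
```

servo_tool(increments=[[0, 0, 0, -0.083], [0, 0, 0, -0.083], [0, 0, 0, 0], [0, 0, 0, 0]], grip=0.7)

```text
time_s: 7.75
tool_pos: [0.545, 0.0291, 0.3577]
ee_rot: [-3.131, -0.257, -0.0]
force: [-0.1, 0.0, 0.1]
opening: 0.0597
grasp_force: 0.0
```

```bash
python3 - <<'E'
from h import *
f,z,K,W=grab("scene"); cv2.imwrite("pics/s1.png",f)
E
```

```text
(no output)
```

View pics/s1.png

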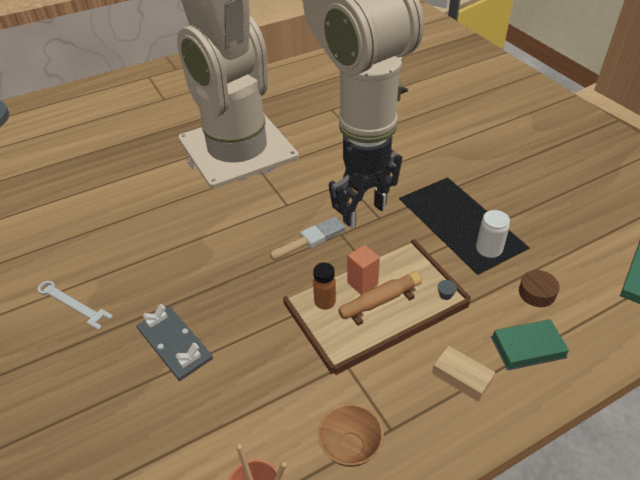

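The tin stands upright on the mat at (493,234), and the gripper is over the bar at yaw 9.4°.

servo_tool(increments=[[0, 0, 4, 0], [0, 0, 4, 0], [0, 0, 3, 0], [0, 0, 2, 0], [0, 0, 1.2, 0]])

```text
time_s: 8.3
tool_pos: [0.5445, 0.0291, 0.2139]
ee_rot: [3.131, 0.258, -0.003]
force: [-0.2, -0.1, 0.8]
opening: 0.0597
grasp_force: 0.0
```

servo_tool(increments=[[0, 0, 0, 0], [0, 0, 0, 0]])

```text
time_s: 8.5
tool_pos: [0.5455, 0.0291, 0.2166]
ee_rot: [-3.131, -0.259, -0.002]
force: [1.3, -0.1, 0.8]
opening: 0.0601
grasp_force: 0.0
```

servo_tool(increments=[[0, 0, 0, 0], [0, 0, 0, 0], [0, 0, 0, 0], [0, 0, 0, 0], [0, 0, 0, 0]], grip=0)

```text
time_s: 9.0
tool_pos: [0.5457, 0.0291, 0.2172]
ee_rot: [-3.131, -0.26, -0.004]
force: [0.2, 0.3, 6.9]
opening: 0.0434
grasp_force: 61.8
```

servo_tool(increments=[[0, 0, -0.5, 0], [0, 0, -1.5, 0], [0, 0, -3, 0], [0, 0, -3, 0], [0, 0, -2, 0]])

```text
time_s: 9.5
tool_pos: [0.5451, 0.029, 0.318]
ee_rot: [-3.131, -0.26, -0.003]
force: [0.3, 1.5, -2.1]
opening: 0.0433
grasp_force: 61.3
```

servo_tool(increments=[[0, 0, 0, 0.083], [0, 0, 0, 0.083], [0, 0, 0, 0], [0, 0, 0, 0]])

```text
time_s: 9.9
tool_pos: [0.5448, 0.0291, 0.3157]
ee_rot: [3.142, 0.004, -0.001]
force: [0.6, 0.4, -2.2]
opening: 0.0436
grasp_force: 61.3
```

servo_tool(increments=[[0, -2, 0, 0], [-1, -4, 0, 0], [-1, -4, 0, 0], [-1, -4, 0, 0], [-1, -4, 0, 0]])

```text
time_s: 10.4
tool_pos: [0.5044, 0.2105, 0.3157]
ee_rot: [3.142, 0.003, -0.0]
force: [0.8, -0.5, -2.4]
opening: 0.0436
grasp_force: 61.4
```

servo_tool(increments=[[-0.6, -4, 0, 0], [0, -3.7, 0, 0], [0, -2, 0, 0], [0, 0, 0, 0], [0, 0, 0, 0]])

```text
time_s: 10.9
tool_pos: [0.499, 0.3058, 0.3153]
ee_rot: [3.141, 0.003, -0.001]
force: [-0.1, -0.6, -2.2]
opening: 0.0435
grasp_force: 61.6
```

servo_tool(increments=[[0, 0, 3, 0], [0, 0, 3, 0], [0, 0, 2.5, 0], [0, 0, 1.2, 0], [0, 0, 0.4, 0]])

```text
time_s: 11.4
tool_pos: [0.4992, 0.3048, 0.2137]
ee_rot: [3.14, -0.002, -0.002]
force: [-0.3, -0.2, -1.9]
opening: 0.0436
grasp_force: 61.6
```

servo_tool(increments=[[0, 0, 0.2, 0], [0, 0, 0.1, 0], [0, 0, 0, 0], [0, 0, 0, 0]])

```text
time_s: 11.8
tool_pos: [0.4993, 0.3062, 0.2125]
ee_rot: [-3.141, 0.0, -0.002]
force: [-0.2, -0.9, -2.4]
opening: 0.043
grasp_force: 61.6
```

servo_tool(increments=[[0, 0, 0.2, 0], [0, 0, 0.1, 0], [0, 0, 0.1, 0], [0, 0, 0, 0], [0, 0, 0, 0]])

```text
time_s: 12.3
tool_pos: [0.4992, 0.3061, 0.2092]
ee_rot: [-3.141, 0.0, -0.001]
force: [-6.1, -4.2, 13.8]
opening: 0.0433
grasp_force: 63.3
```

servo_tool(increments=[[0, 0, 0, 0], [0, 0, 0, 0], [0, 0, 0, 0], [0, 0, -2, 0], [0, 0, -3, 0]], grip=0.7)

```text
time_s: 12.8
tool_pos: [0.4985, 0.3057, 0.2565]
ee_rot: [3.139, -0.0, -0.005]
force: [0.8, 0.1, -0.0]
opening: 0.0598
grasp_force: 0.0
```

servo_tool(increments=[[0, 0, -4, 0], [0, 0, -4, 0], [0, 2, -2, 0], [0.8, 4, 0, 0], [0.8, 4, 0, 0]])

```text
time_s: 13.3
tool_pos: [0.5151, 0.2055, 0.3586]
ee_rot: [-3.141, -0.003, -0.003]
force: [1.1, -0.4, -0.8]
opening: 0.0595
grasp_force: 0.0
```

servo_tool(increments=[[0.8, 4, 0, 0], [0.8, 4, 0, 0], [0.8, 4, 0, 0], [0.8, 4, 0, 0], [0, 4, 0, 0]])

```text
time_s: 13.8
tool_pos: [0.5474, 0.0043, 0.3577]
ee_rot: [3.141, -0.001, 0.001]
force: [-0.3, -0.4, -0.7]
opening: 0.0596
grasp_force: 0.0
```

servo_tool(increments=[[0, 3.5, 0, 0], [0, 2.5, 0, 0], [0, 0, 0, 0], [0, 0, 0, 0], [0, 0, 0, 0]])

```text
time_s: 14.3
tool_pos: [0.5471, -0.0526, 0.3576]
ee_rot: [-3.141, -0.002, 0.0]
force: [-0.1, -0.3, -0.2]
opening: 0.0598
grasp_force: 0.0
```

```bash
python3 - <<'E'
from h import *
f,z,K,W=grab("scene"); cv2.imwrite("pics/s2.png",f[180:380,260:560])
print(monitor.get_obs()["tool_pos"])
E
```

```text
[ 0.54710016 -0.05254368  0.35761825]
```

View pics/s2.png

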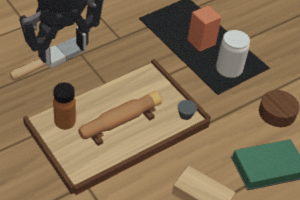

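Bar at crop (205,30) and tin at (234,53) are upright on the mat. Next is the jar.

servo_tool(increments=[[0, 0.2, 4, 0], [0, 0, 4, 0], [0, 0, 3, 0], [0, 0, 2, 0], [0, 0, 1.3, 0]])

```text
time_s: 14.85
tool_pos: [0.5466, -0.0548, 0.213]
ee_rot: [-3.141, -0.003, 0.003]
force: [-0.6, -0.1, 0.2]
opening: 0.0597
grasp_force: 0.0
```

servo_tool(increments=[[0, 0, 0, 0], [0, 0, 0, 0], [0, 0, 0, 0]])

```text
time_s: 15.15
tool_pos: [0.5476, -0.0558, 0.2161]
ee_rot: [-3.141, -0.0, -0.004]
force: [0.0, -0.4, -0.5]
opening: 0.06
grasp_force: 0.0
```

servo_tool(increments=[[0, 0, 0, 0], [0, 0, 0, 0], [0, 0, 0, 0], [0, 0, 0, 0], [0, 0, 0, 0]], grip=0)

```text
time_s: 15.65
tool_pos: [0.5475, -0.0559, 0.2161]
ee_rot: [-3.141, 0.0, -0.003]
force: [-1.5, 0.8, 6.6]
opening: 0.0404
grasp_force: 60.1
```

servo_tool(increments=[[0, 0, -0.5, 0], [0, 0, -1.5, 0], [0, 0, -3, 0], [0, 0, -3, 0], [0, 0, -2, 0]])

```text
time_s: 16.15
tool_pos: [0.5472, -0.0561, 0.3173]
ee_rot: [-3.142, 0.001, -0.004]
force: [-0.4, 0.1, -1.1]
opening: 0.0402
grasp_force: 60.7
```

servo_tool(increments=[[0, 0, 0, 0], [-1, -2, 0, 0], [-2, -4, 0, 0], [-2, -4, 0, 0], [-2, -4, 0, 0]])

```text
time_s: 16.65
tool_pos: [0.4758, 0.0852, 0.314]
ee_rot: [3.141, -0.001, -0.001]
force: [0.6, 0.2, -1.0]
opening: 0.0405
grasp_force: 60.7
```

servo_tool(increments=[[-2, -4, 0, 0], [-2, -4, 0, 0], [-1.5, -4, 0, 0], [-1, -4, 0, 0], [-0.2, -4, 0, 0]])

```text
time_s: 17.15
tool_pos: [0.4085, 0.2855, 0.3142]
ee_rot: [3.141, 0.001, -0.001]
force: [0.8, -0.3, -1.0]
opening: 0.0405
grasp_force: 60.7
```

servo_tool(increments=[[0, -2, 0, 0], [0, 0, 0, 0], [0, 0, 0, 0], [0, 0, 0, 0]])

```text
time_s: 17.55
tool_pos: [0.4103, 0.3028, 0.3142]
ee_rot: [3.141, -0.003, -0.001]
force: [-0.1, 0.0, -1.0]
opening: 0.0404
grasp_force: 60.8
```

servo_tool(increments=[[0, 0, 3, 0], [0, 0, 3, 0], [0, 0, 2.5, 0], [0, 0, 1.0, 0], [0, 0, 0.5, 0]])

```text
time_s: 18.05
tool_pos: [0.4102, 0.3032, 0.2142]
ee_rot: [3.141, -0.002, -0.001]
force: [1.0, 0.2, -0.8]
opening: 0.0405
grasp_force: 60.8
```

servo_tool(increments=[[0, 0, 0.2, 0], [0, 0, 0.1, 0], [0, 0, 0.1, 0], [0, 0, 0, 0], [0, 0, 0, 0]])

```text
time_s: 18.55
tool_pos: [0.4102, 0.3042, 0.2111]
ee_rot: [-3.141, 0.0, -0.001]
force: [-1.3, 0.4, -1.7]
opening: 0.0402
grasp_force: 60.8
```

servo_tool(increments=[[0, 0, 0.1, 0], [0, 0, 0.1, 0], [0, 0, 0.1, 0], [0, 0, 0, 0], [0, 0, 0, 0]])

```text
time_s: 19.05
tool_pos: [0.4102, 0.3041, 0.2081]
ee_rot: [-3.141, 0.0, -0.0]
force: [-1.6, -1.7, 4.7]
opening: 0.04
grasp_force: 61.3
```

servo_tool(increments=[[0, 0, 0, 0], [0, 0, 0, 0], [0, 0, 0, 0], [0, 0, -2, 0], [0, 0, -3, 0]], grip=0.7)

```text
time_s: 19.55
tool_pos: [0.4095, 0.3036, 0.2567]
ee_rot: [3.139, -0.0, -0.004]
force: [0.4, 0.7, -0.1]
opening: 0.0596
grasp_force: 0.0
```

servo_tool(increments=[[0, 0, -4, 0], [0, 0, -4, 0], [0, 2, -2, 0], [2, 4, 0, 0], [3, 4, 0, 0]])

```text
time_s: 20.05
tool_pos: [0.4597, 0.2038, 0.3588]
ee_rot: [-3.14, -0.005, -0.003]
force: [0.5, -0.3, -0.3]
opening: 0.0599
grasp_force: 0.0
```

servo_tool(increments=[[3, 4, 0, 0], [3, 4, 0, 0], [3, 4, 0, 0], [3, 3.5, 0, 0], [2.7, 2, 0, 0]])

```text
time_s: 20.55
tool_pos: [0.6081, 0.0251, 0.3577]
ee_rot: [3.14, -0.006, 0.001]
force: [-0.0, 0.6, -0.3]
opening: 0.0599
grasp_force: 0.0
```

servo_tool(increments=[[0, 0, 0, -0.143], [0, 0, 0, -0.143], [0, 0, 0, -0.143], [0, 0, 0, -0.143], [0, 0, 0, -0.143]])

```text
time_s: 21.05
tool_pos: [0.607, 0.029, 0.3575]
ee_rot: [-2.94, -1.108, 0.0]
force: [0.4, 0.6, 0.5]
opening: 0.0598
grasp_force: 0.0
```

servo_tool(increments=[[0, 0, 0, -0.143], [0, 0, 0, -0.143], [0, 0, 0, -0.143], [0, 0, 0, -0.143], [0, 0, 0, -0.143]])

```text
time_s: 21.55
tool_pos: [0.607, 0.029, 0.3575]
ee_rot: [-2.366, -2.066, 0.0]
force: [0.3, 0.1, -0.6]
opening: 0.06
grasp_force: 0.0
```

servo_tool(increments=[[0, 0, 0, -0.141], [0, 0, 0, 0], [0, 0, 0, 0]])

```text
time_s: 21.85
tool_pos: [0.607, 0.0289, 0.3576]
ee_rot: [-2.226, -2.216, 0.0]
force: [-0.5, 0.0, -0.7]
opening: 0.0597
grasp_force: 0.0
```

```bash
python3 - <<'E'
from h import *
f,z,K,W=grab("scene"); f2,_,_,_=grab("wrist"); cv2.imwrite("pics/s3.png",np.hstack([cv2.resize(f[150:390,150:560],(400,234)),cv2.resize(f2,(312,234))]))
print(monitor.get_obs()["tool_pos"])
E
```

```text
[0.60701278 0.02902177 0.35765588]
```

View pics/s3.png

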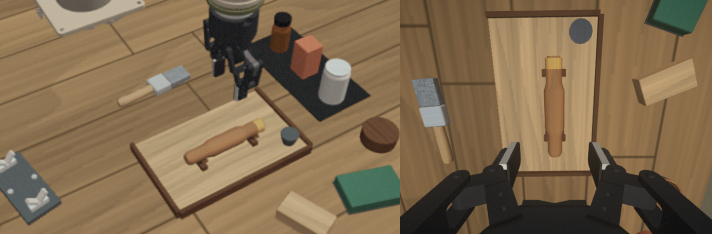

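Jar (281,30), bar (307,57) and tin (334,80) stand on the mat, and the handle lies straight between the fingers. I'll take it now.

servo_tool(increments=[[0, 0, 4, 0], [0, 0, 4, 0], [0, 0, 4, 0], [0, 0, 2.5, 0], [0, 0, 1.6, 0]])

```text
time_s: 22.45
tool_pos: [0.6063, 0.029, 0.1944]
ee_rot: [-2.222, -2.218, 0.003]
force: [-0.6, -0.2, -0.5]
opening: 0.0599
grasp_force: 0.0
```

servo_tool(increments=[[0, 0, 0, 0], [0, 0, 0, 0], [0, 0, 0, 0]])

```text
time_s: 22.75
tool_pos: [0.6078, 0.0291, 0.1986]
ee_rot: [2.221, 2.22, 0.004]
force: [0.3, 1.0, -0.0]
opening: 0.0596
grasp_force: 0.0
```

servo_tool(increments=[[0, 0, 0, 0], [0, 0, 0, 0], [0, 0, 0, 0], [0, 0, 0, 0], [0, 0, 0, 0]], grip=0)

```text
time_s: 23.25
tool_pos: [0.6071, 0.0291, 0.198]
ee_rot: [2.221, 2.221, 0.001]
force: [-4.0, -1.5, 7.7]
opening: 0.0321
grasp_force: 58.8
```

servo_tool(increments=[[0, 0, -0.5, 0], [0, 0, -1.5, 0], [0, 0, -3, 0], [0, 0, -4, 0], [0, 0, -3, 0]])

```text
time_s: 23.75
tool_pos: [0.6072, 0.029, 0.3203]
ee_rot: [2.22, 2.22, 0.003]
force: [1.1, -0.1, -1.9]
opening: 0.032
grasp_force: 59.7
```

servo_tool(increments=[[-2, -0.6, 0, 0], [-4, -1.3, 0, 0], [-4, -1.3, 0, 0], [-4, -1.3, 0, 0], [-4, -1.3, 0, 0]])

```text
time_s: 24.25
tool_pos: [0.5483, -0.1525, 0.3181]
ee_rot: [2.221, 2.221, 0.001]
force: [1.0, -1.5, -1.7]
opening: 0.0321
grasp_force: 59.7
```

servo_tool(increments=[[-4, -1.4, 0, 0], [-4, -1.4, 0, 0], [-4, -1.4, 0, 0], [-4, -1.4, 0, 0], [-1.9, -0.7, 0, 0]])

```text
time_s: 24.75
tool_pos: [0.4837, -0.3341, 0.3181]
ee_rot: [2.225, 2.215, -0.002]
force: [0.3, -0.1, -1.6]
opening: 0.0322
grasp_force: 59.7
```

servo_tool(increments=[[0, 0, 0, 0.137], [0, 0, 0, 0.137], [0, 0, 0, 0.137], [0, 0, 0, 0.137], [0, 0, 0, 0.137]])

```text
time_s: 25.25
tool_pos: [0.486, -0.3299, 0.3179]
ee_rot: [2.842, 1.338, 0.002]
force: [0.5, -0.2, -1.0]
opening: 0.0325
grasp_force: 59.7
```

servo_tool(increments=[[0, 0, 0, 0.136], [0, 0, 0, 0.136], [0, 0, 0, 0.136], [0, 0, 0, 0.136], [0, 0, 0, 0.136]])

```text
time_s: 25.75
tool_pos: [0.486, -0.3299, 0.3179]
ee_rot: [3.126, 0.314, 0.002]
force: [0.4, 0.6, -1.3]
opening: 0.0319
grasp_force: 59.7
```

servo_tool(increments=[[0, 0, 0, 0], [0, 0, 0, 0], [0, 0, 0, 0]])

```text
time_s: 26.05
tool_pos: [0.486, -0.3299, 0.3171]
ee_rot: [3.124, 0.328, 0.001]
force: [-0.3, -0.1, -1.2]
opening: 0.0328
grasp_force: 59.7
```

```bash
python3 - <<'E'
from h import *
f,z,K,W=grab("side"); cv2.imwrite("pics/s4.png",f[200:480,150:550])
o=monitor.get_obs();x=R.from_rotvec(o["ee_rot"]).as_matrix()[:,0];print(o["tool_pos"],np.degrees(np.arctan2(x[1],x[0])),o["q"].round(2))
E
```

```text
[ 0.48600165 -0.32998129  0.31697368] 11.934442930555733 [ 0.26  0.32  0.32  1.69 -0.11  1.15 -0.76]
```

View pics/s4.png

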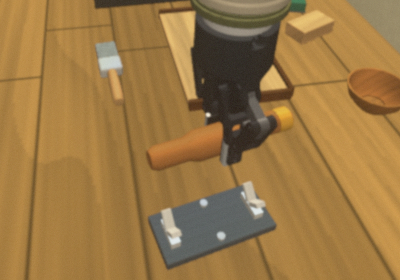

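The handle is held level above the cradle and parallel to it (rests at crop (170,225) and (253,200)). Lowering now.

servo_tool(increments=[[0, 0, 3, 0], [0, 0, 3, 0], [0, 0, 2.5, 0], [0, 0, 1.2, 0], [0, 0, 0.8, 0]])

```text
time_s: 26.6
tool_pos: [0.4859, -0.33, 0.211]
ee_rot: [-3.124, -0.324, 0.001]
force: [0.7, 0.6, -1.7]
opening: 0.0323
grasp_force: 59.7
```

servo_tool(increments=[[0, 0, 0.4, 0], [0, 0, 0.4, 0], [0, 0, 0.2, 0], [0, 0, 0, 0], [0, 0, 0, 0]])

```text
time_s: 27.1
tool_pos: [0.4862, -0.3301, 0.2022]
ee_rot: [3.125, 0.323, 0.001]
force: [-1.2, -0.6, -1.2]
opening: 0.0324
grasp_force: 59.7
```

servo_tool(increments=[[0, 0, 0.1, 0], [0, 0, 0.1, 0], [0, 0, 0.1, 0], [0, 0, 0, 0], [0, 0, 0, 0]])

```text
time_s: 27.6
tool_pos: [0.4861, -0.3301, 0.199]
ee_rot: [3.125, 0.322, 0.001]
force: [1.0, 0.2, 1.7]
opening: 0.032
grasp_force: 59.9
```

servo_tool(increments=[[0, 0, 0.1, 0], [0, 0, 0, 0], [0, 0, 0, 0]])

```text
time_s: 27.9
tool_pos: [0.4862, -0.3304, 0.1986]
ee_rot: [3.124, 0.322, 0.002]
force: [-1.4, 0.8, 7.5]
opening: 0.0321
grasp_force: 60.4
```

servo_tool(increments=[[0, 0, 0, 0], [0, 0, 0, 0], [0, 0, 0, 0], [0, 0, 0, 0], [0, 0, -1, 0]], grip=0.7)

```text
time_s: 28.4
tool_pos: [0.4856, -0.3296, 0.2068]
ee_rot: [-3.124, -0.323, 0.003]
force: [0.2, 0.5, -0.5]
opening: 0.0595
grasp_force: 0.0
```

servo_tool(increments=[[0, 0, -3, 0], [0, 0, -4, 0], [0, 0, -4, 0], [0, 0, -4, 0], [0, 0, 0, 0]])

```text
time_s: 28.9
tool_pos: [0.4868, -0.331, 0.3645]
ee_rot: [3.12, 0.322, 0.013]
force: [-0.1, -0.4, -0.9]
opening: 0.0595
grasp_force: 0.0
```

```bash
python3 - <<'E'
from h import *
f,z,K,W=grab("side"); f2,z2,K2,W2=grab("scene")
for f_,z_,K_,W_,n in((f,z,K,W,"side"),(f2,z2,K2,W2,"scene")):
    P=cloud(z_,K_,W_); h=cv2.cvtColor(f_,cv2.COLOR_BGR2HSV)
    m=(abs(P[...,0]-.486)<.11)&(abs(P[...,1]+.33)<.06)&(P[...,2]>.046)&(P[...,2]<.08)&(h[...,1]>90)
    q=P[m]; q2=(q[:,:2]*1000).astype(np.float32); print(n,len(q),np.percentile(q[:,2],98),cv2.minAreaRect(q2))
cv2.imwrite("pics/s5.png",np.hstack([f[250:480,200:500],f2[180:410,120:560]]))
print(monitor.get_obs()["tool_pos"])
E
```

```text
side 3072 0.06266083111535152 ((488.1523742675781, -331.8737487792969), (169.79428100585938, 31.10415267944336), 11.27729320526123)
scene 1307 0.06217087201515567 ((487.6040954589844, -330.378173828125), (173.56820678710938, 32.41008758544922), 11.522529602050781)
[ 0.48605109 -0.33007649  0.35918238]
```

View pics/s5.png

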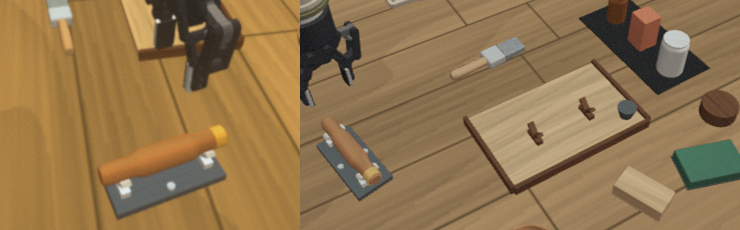

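The handle lies in both rests: centre (0.488,-0.331), yaw 11.4°, top at 62 mm. Next, the jar goes back.

servo_tool(increments=[[0, 0, 0, 0.103], [0, 0, 0, 0.103], [0, 0, 0, 0], [0, -2, 0, 0], [0, -4, 0, 0]])

```text
time_s: 29.5
tool_pos: [0.485, -0.2717, 0.3568]
ee_rot: [3.14, -0.002, -0.003]
force: [0.6, 0.7, 0.0]
opening: 0.06
grasp_force: 0.0
```

servo_tool(increments=[[0, -4, 0, 0], [0, -4, 0, 0], [0, -4, 0, 0], [0, -4, 0, 0], [0, -4, 0, 0]])

```text
time_s: 30.0
tool_pos: [0.4855, -0.0683, 0.3572]
ee_rot: [3.141, 0.005, -0.001]
force: [-0.0, 0.6, -0.3]
opening: 0.0598
grasp_force: 0.0
```

servo_tool(increments=[[0, -4, 0, 0], [0, -4, 0, 0], [0, -4, 0, 0], [0, -4, 0, 0], [-1, -4, 0, 0]])

```text
time_s: 30.5
tool_pos: [0.476, 0.1315, 0.3571]
ee_rot: [3.141, 0.005, -0.001]
force: [1.0, 0.2, -0.1]
opening: 0.0596
grasp_force: 0.0
```

servo_tool(increments=[[-1.5, -4, 0, 0], [-2, -4, 0, 0], [-2, -4, 0, 0], [-1.1, -4, 0, 0], [0, -1.4, 0, 0]])

```text
time_s: 31.0
tool_pos: [0.4075, 0.308, 0.3572]
ee_rot: [-3.141, -0.014, 0.002]
force: [-0.1, -0.9, 0.5]
opening: 0.0602
grasp_force: 0.0
```

servo_tool(increments=[[0, 0, 0, 0], [0, 0, 0, 0], [0, 0, 0, 0]])

```text
time_s: 31.3
tool_pos: [0.4109, 0.3025, 0.3574]
ee_rot: [3.141, -0.003, -0.0]
force: [0.4, 0.4, -1.1]
opening: 0.0594
grasp_force: 0.0
```

```bash
python3 - <<'E'
from h import *
o=monitor.get_obs();x=R.from_rotvec(o["ee_rot"]).as_matrix()[:,0];print(o["tool_pos"],np.degrees(np.arctan2(x[1],x[0])))
E
```

```text
[0.41087601 0.30248802 0.35740001] -0.0944797885200488
```

servo_tool(increments=[[0, 0, 4, 0], [0, 0, 4, 0], [0, 0, 3, 0], [0, 0, 2, 0], [0, 0, 1.5, 0]])

```text
time_s: 31.8
tool_pos: [0.4104, 0.3023, 0.2111]
ee_rot: [3.14, -0.003, -0.002]
force: [0.3, 0.2, 1.1]
opening: 0.0597
grasp_force: 0.0
```

servo_tool(increments=[[0, 0, 0.3, 0], [0, 0, 0, 0], [0, 0, 0, 0], [0, 0, 0, 0]])

```text
time_s: 32.2
tool_pos: [0.4106, 0.3041, 0.2107]
ee_rot: [-3.141, 0.001, -0.002]
force: [-0.6, 0.9, 1.0]
opening: 0.0598
grasp_force: 0.0
```

servo_tool(increments=[[0, 0, 0, 0], [0, 0, 0, 0], [0, 0, 0, 0], [0, 0, 0, 0], [0, 0, 0, 0]], grip=0)

```text
time_s: 32.7
tool_pos: [0.4104, 0.3042, 0.2107]
ee_rot: [-3.141, 0.0, -0.002]
force: [-1.0, -0.9, 6.4]
opening: 0.0405
grasp_force: 60.1
```

servo_tool(increments=[[0, 0, -0.5, 0], [0, 0, -1.5, 0], [0, 0, -3, 0], [0, 0, -3, 0], [0, 0, -2.5, 0]])

```text
time_s: 33.2
tool_pos: [0.4101, 0.304, 0.3166]
ee_rot: [-3.141, 0.0, -0.001]
force: [0.5, -0.2, -1.0]
opening: 0.04
grasp_force: 60.7
```

servo_tool(increments=[[0, 0, 0, 0], [1, 2, 0, 0], [2, 4, 0, 0], [2, 4, 0, 0], [2, 4, 0, 0]])

```text
time_s: 33.7
tool_pos: [0.4803, 0.1624, 0.3141]
ee_rot: [3.141, 0.001, -0.001]
force: [1.9, -0.5, -1.1]
opening: 0.0397
grasp_force: 60.7
```

servo_tool(increments=[[2, 4, 0, 0], [2, 4, 0, 0], [1.5, 4, 0, 0], [1, 4, 0, 0], [0.2, 4, 0, 0]])

```text
time_s: 34.2
tool_pos: [0.5474, -0.0376, 0.3139]
ee_rot: [3.141, -0.0, -0.001]
force: [0.8, -0.9, -0.9]
opening: 0.0404
grasp_force: 60.7
```

servo_tool(increments=[[0, 1.9, 0, 0], [0, 0, 0, 0], [0, 0, 0, 0], [0, 0, 0, 0]])

```text
time_s: 34.6
tool_pos: [0.547, -0.0536, 0.3144]
ee_rot: [-3.141, -0.003, 0.001]
force: [0.8, 0.8, -1.2]
opening: 0.0402
grasp_force: 60.8
```

servo_tool(increments=[[0, 0, 3, 0], [0, 0, 2.8, 0], [0, 0, 1.8, 0], [0, 0, 1.0, 0], [0, 0, 0.4, 0]])

```text
time_s: 35.1
tool_pos: [0.5469, -0.0541, 0.2239]
ee_rot: [-3.141, -0.002, 0.002]
force: [-0.2, 0.8, -1.2]
opening: 0.0403
grasp_force: 60.7
```

servo_tool(increments=[[0, 0, 0.2, 0], [0, 0, 0.1, 0], [0, 0, 0, 0], [0, 0, 0, 0]])

```text
time_s: 35.5
tool_pos: [0.5473, -0.055, 0.2224]
ee_rot: [-3.142, 0.0, -0.002]
force: [0.7, 0.8, -0.8]
opening: 0.0402
grasp_force: 60.8
```

servo_tool(increments=[[0, 0, 0.2, 0], [0, 0, 0.1, 0], [0, 0, 0, 0], [0, 0, 0, 0]])

```text
time_s: 35.9
tool_pos: [0.5471, -0.055, 0.2188]
ee_rot: [-3.142, 0.0, -0.0]
force: [0.6, 0.4, -0.3]
opening: 0.0406
grasp_force: 60.8
```

servo_tool(increments=[[0, 0, 0.1, 0], [0, 0, 0, 0], [0, 0, 0, 0]])

```text
time_s: 36.2
tool_pos: [0.5473, -0.055, 0.2187]
ee_rot: [-3.141, 0.0, -0.001]
force: [-4.7, -0.4, 10.6]
opening: 0.0402
grasp_force: 62.0
```

servo_tool(increments=[[0, 0, 0, 0], [0, 0, 0, 0], [0, 0, 0, 0], [0, 0, -2, 0], [0, 0, -3, 0]], grip=0.7)

```text
time_s: 36.7
tool_pos: [0.5463, -0.0549, 0.2666]
ee_rot: [3.142, -0.0, -0.006]
force: [0.6, -0.1, 0.7]
opening: 0.06
grasp_force: 0.0
```

servo_tool(increments=[[0, 0, -4, 0], [0, 0, -4, 0], [0, -2, -1, 0], [-0.8, -4, 0, 0], [-0.8, -4, 0, 0]])

```text
time_s: 37.2
tool_pos: [0.5309, 0.0456, 0.3582]
ee_rot: [-3.141, 0.003, -0.002]
force: [0.8, -0.2, -0.1]
opening: 0.0597
grasp_force: 0.0
```

servo_tool(increments=[[-0.8, -4, 0, 0], [-0.8, -4, 0, 0], [-0.8, -4, 0, 0], [-0.8, -4, 0, 0], [0, -4, 0, 0]])

```text
time_s: 37.7
tool_pos: [0.4981, 0.2467, 0.3578]
ee_rot: [-3.141, -0.0, -0.0]
force: [0.9, -0.2, -0.7]
opening: 0.0599
grasp_force: 0.0
```

servo_tool(increments=[[0, -3.6, 0, 0], [0, -2.4, 0, 0], [0, 0, 0, 0], [0, 0, 0, 0], [0, 0, 0, 0]])

```text
time_s: 38.2
tool_pos: [0.4995, 0.3038, 0.3576]
ee_rot: [3.141, -0.003, 0.0]
force: [0.6, 0.6, 0.6]
opening: 0.0595
grasp_force: 0.0
```

servo_tool(increments=[[0, -0.1, 4, 0], [0, 0, 4, 0], [0, 0, 3, 0], [0, 0, 2, 0], [0, 0, 1.7, 0]])

```text
time_s: 38.7
tool_pos: [0.4994, 0.3044, 0.2094]
ee_rot: [3.14, -0.003, -0.001]
force: [0.2, -0.5, -0.3]
opening: 0.0595
grasp_force: 0.0
```

servo_tool(increments=[[0, 0, 0, 0], [0, 0, 0, 0], [0, 0, 0, 0], [0, 0, 0, 0]])

```text
time_s: 39.1
tool_pos: [0.4996, 0.3061, 0.212]
ee_rot: [-3.141, 0.001, -0.003]
force: [-0.2, -0.8, 0.4]
opening: 0.0599
grasp_force: 0.0
```

servo_tool(increments=[[0, 0, 0, 0], [0, 0, 0, 0], [0, 0, 0, 0], [0, 0, 0, 0], [0, 0, 0, 0]], grip=0)

```text
time_s: 39.6
tool_pos: [0.4995, 0.3063, 0.2117]
ee_rot: [-3.141, 0.0, -0.002]
force: [-1.2, -0.2, 6.4]
opening: 0.0433
grasp_force: 61.9
```

servo_tool(increments=[[0, 0, -0.5, 0], [0, 0, -1.5, 0], [0, 0, -3, 0], [0, 0, -3, 0], [0, 0, -2.5, 0]])

```text
time_s: 40.1
tool_pos: [0.499, 0.306, 0.3183]
ee_rot: [-3.141, 0.0, -0.002]
force: [0.1, -0.2, -2.3]
opening: 0.0434
grasp_force: 61.3
```

servo_tool(increments=[[0, 0, 0, 0], [0, 2, 0, 0], [1, 4, 0, 0], [1, 4, 0, 0], [1, 4, 0, 0]])

```text
time_s: 40.6
tool_pos: [0.5289, 0.1644, 0.3153]
ee_rot: [3.141, 0.001, -0.001]
force: [0.5, -0.6, -2.4]
opening: 0.0435
grasp_force: 61.5
```

servo_tool(increments=[[1, 4, 0, 0], [0.6, 4, 0, 0], [0, 3.7, 0, 0], [0, 2, 0, 0], [0, 0, 0, 0]])

```text
time_s: 41.1
tool_pos: [0.5448, 0.0251, 0.3153]
ee_rot: [3.14, -0.009, -0.002]
force: [-0.7, -0.1, -1.7]
opening: 0.0435
grasp_force: 61.6
```

servo_tool(increments=[[0, 0, 0, -0.083], [0, 0, 0, -0.083], [0, 0, 0, 0], [0, 0, 0, 0]])

```text
time_s: 41.5
tool_pos: [0.5449, 0.0296, 0.3155]
ee_rot: [-3.131, -0.258, 0.001]
force: [0.6, -0.7, -3.3]
opening: 0.0435
grasp_force: 61.7
```

servo_tool(increments=[[0, 0, 3, 0], [0, 0, 2.8, 0], [0, 0, 1.8, 0], [0, 0, 1.0, 0], [0, 0, 0.4, 0]])

```text
time_s: 42.0
tool_pos: [0.5449, 0.0292, 0.2249]
ee_rot: [-3.131, -0.259, 0.002]
force: [-0.1, 0.4, -2.2]
opening: 0.0435
grasp_force: 61.6
```

servo_tool(increments=[[0, 0, 0.3, 0], [0, 0, 0.2, 0], [0, 0, 0, 0], [0, 0, 0, 0]])

```text
time_s: 42.4
tool_pos: [0.5453, 0.029, 0.2213]
ee_rot: [-3.131, -0.26, -0.002]
force: [-1.4, -0.7, -2.5]
opening: 0.0434
grasp_force: 61.6
```

servo_tool(increments=[[0, 0, 0.1, 0], [0, 0, 0, 0], [0, 0, 0, 0]])

```text
time_s: 42.7
tool_pos: [0.5451, 0.029, 0.2198]
ee_rot: [-3.131, -0.26, -0.0]
force: [-0.5, -0.5, -1.1]
opening: 0.0433
grasp_force: 61.6
```

servo_tool(increments=[[0, 0, 0.1, 0], [0, 0, 0, 0], [0, 0, 0, 0]])

```text
time_s: 43.0
tool_pos: [0.5452, 0.029, 0.2196]
ee_rot: [-3.131, -0.26, -0.001]
force: [-4.9, 0.1, 8.2]
opening: 0.0436
grasp_force: 62.7
```

servo_tool(increments=[[0, 0, 0, 0], [0, 0, 0, 0], [0, 0, 0, 0], [0, 0, -2, 0], [0, 0, -3, 0]], grip=0.7)

```text
time_s: 43.5
tool_pos: [0.5444, 0.029, 0.2677]
ee_rot: [3.131, 0.26, -0.006]
force: [0.7, -0.4, 0.4]
opening: 0.0597
grasp_force: 0.0
```

servo_tool(increments=[[0, 0, -4, 0], [0, 0, -4, 0], [0, 0, -1, 0.083], [0, 0, 0, 0.083], [0, 0, 0, 0]], grip=0.78)

```text
time_s: 44.0
tool_pos: [0.5451, 0.029, 0.3591]
ee_rot: [-3.141, 0.002, -0.001]
force: [0.8, -0.1, 0.2]
opening: 0.0665
grasp_force: 0.0
```

servo_tool(increments=[[0, -2, 0, 0], [1, -4, 0, 0], [1, -4, 0, 0], [1, -4, 0, 0], [1, -4, 0, 0]])

```text
time_s: 44.5
tool_pos: [0.5853, 0.2105, 0.3581]
ee_rot: [3.141, 0.004, -0.001]
force: [0.9, 0.0, 0.1]
opening: 0.0669
grasp_force: 0.0
```

servo_tool(increments=[[0.5, -4, 0, 0], [0, -3.8, 0, 0], [0, -2, 0, 0], [0, 0, 0, 0], [0, 0, 0, 0]])

```text
time_s: 45.0
tool_pos: [0.5904, 0.3061, 0.3582]
ee_rot: [3.14, 0.001, -0.001]
force: [0.3, 0.4, 0.2]
opening: 0.0664
grasp_force: 0.0
```

```bash
python3 - <<'E'
from h import *
f,z,K,W=grab("side"); cv2.imwrite("pics/s6.png",f[150:350,200:500])
o=monitor.get_obs();x=R.from_rotvec(o["ee_rot"]).as_matrix()[:,0];print(o["tool_pos"],np.degrees(np.arctan2(x[1],x[0])))
E
```

```text
[0.59070633 0.30520685 0.35845996] -0.07105853080341484
```

View pics/s6.png

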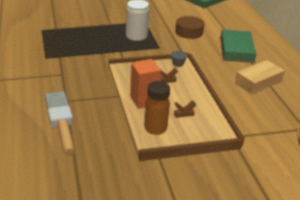

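Jar (157,108) and bar (147,82) stand on the rack and the tin (137,19) is still on the mat. The tin is the last one.

servo_tool(increments=[[0, 0, 4, 0], [0, 0, 4, 0], [0, 0, 3, 0], [0, 0, 2, 0], [0, 0, 1.7, 0]])

```text
time_s: 45.55
tool_pos: [0.5906, 0.3048, 0.2105]
ee_rot: [3.14, -0.004, -0.001]
force: [0.7, -0.4, 0.2]
opening: 0.0667
grasp_force: 0.0
```

servo_tool(increments=[[0, 0, 0, 0], [0, 0, 0, 0], [0, 0, 0, 0], [0, 0, 0, 0]])

```text
time_s: 45.95
tool_pos: [0.5906, 0.3071, 0.2132]
ee_rot: [-3.141, 0.0, -0.003]
force: [0.5, -0.4, -0.6]
opening: 0.0668
grasp_force: 0.0
```

servo_tool(increments=[[0, 0, 0, 0], [0, 0, 0, 0], [0, 0, 0, 0], [0, 0, 0, 0], [0, 0, 0, 0]], grip=0)

```text
time_s: 46.45
tool_pos: [0.5906, 0.3071, 0.2131]
ee_rot: [-3.141, 0.0, -0.003]
force: [-1.3, -1.4, 6.5]
opening: 0.0525
grasp_force: 63.0
```

servo_tool(increments=[[0, 0, -0.5, 0], [0, 0, -1.5, 0], [0, 0, -3, 0], [0, 0, -3, 0], [0, 0, -2.5, 0]])

```text
time_s: 46.95
tool_pos: [0.5901, 0.3071, 0.3196]
ee_rot: [-3.141, 0.0, -0.002]
force: [0.1, 0.0, -2.2]
opening: 0.0525
grasp_force: 63.3
```

servo_tool(increments=[[-0.5, 2, 0, 0], [-1, 4, 0, 0], [-1, 4, 0, 0], [-1, 4, 0, 0], [-0.5, 3, 0, 0]])

```text
time_s: 47.45
tool_pos: [0.5494, 0.1344, 0.3178]
ee_rot: [3.141, -0.003, 0.001]
force: [-0.0, 0.2, -2.5]
opening: 0.0529
grasp_force: 63.4
```

servo_tool(increments=[[-0.5, 2, 0, 0], [0, 0, 0, 0], [0, 0, 0, 0], [0, 0, 0, 0]])

```text
time_s: 47.85
tool_pos: [0.5451, 0.1182, 0.3173]
ee_rot: [-3.141, -0.002, -0.001]
force: [-0.5, -0.1, -2.9]
opening: 0.0525
grasp_force: 63.4
```

servo_tool(increments=[[0, 0.2, 3, 0], [0, 0, 2.8, 0], [0, 0, 1.8, 0], [0, 0, 1.0, 0], [0, 0, 0.4, 0]])

```text
time_s: 48.35
tool_pos: [0.545, 0.1158, 0.226]
ee_rot: [3.142, 0.002, -0.002]
force: [-0.0, -0.2, -2.3]
opening: 0.0528
grasp_force: 63.4
```

servo_tool(increments=[[0, 0, 0.3, 0], [0, 0, 0.2, 0], [0, 0, 0, 0], [0, 0, 0, 0]])

```text
time_s: 48.75
tool_pos: [0.5453, 0.115, 0.2223]
ee_rot: [-3.141, 0.001, -0.001]
force: [0.7, -0.6, -1.5]
opening: 0.0525
grasp_force: 63.4
```

servo_tool(increments=[[0, 0, 0.1, 0], [0, 0, 0, 0], [0, 0, 0, 0]])

```text
time_s: 49.05
tool_pos: [0.5453, 0.115, 0.2211]
ee_rot: [-3.141, 0.0, -0.001]
force: [0.3, -0.4, 0.2]
opening: 0.0524
grasp_force: 63.6
```

servo_tool(increments=[[0, 0, 0.05, 0], [0, 0, 0, 0], [0, 0, 0, 0]])

```text
time_s: 49.35
tool_pos: [0.5454, 0.115, 0.221]
ee_rot: [-3.141, 0.0, -0.002]
force: [-0.8, -1.4, 6.0]
opening: 0.0525
grasp_force: 64.3
```

servo_tool(increments=[[0, 0, 0, 0], [0, 0, 0, 0], [0, 0, 0, 0], [0, 0, -2, 0], [0, 0, -3, 0]], grip=0.78)

```text
time_s: 49.85
tool_pos: [0.5444, 0.1149, 0.2691]
ee_rot: [3.141, -0.0, -0.006]
force: [0.7, 0.1, 0.5]
opening: 0.0667
grasp_force: 0.0
```

servo_tool(increments=[[0, 0, -4, 0], [0, 0, -4, 0], [0, 0, -4, 0], [1, 1, -1, 0], [2, 3, 0, -0.14]])

```text
time_s: 50.35
tool_pos: [0.575, 0.078, 0.4032]
ee_rot: [-3.131, -0.228, -0.007]
force: [0.5, -0.5, -0.0]
opening: 0.0666
grasp_force: 0.0
```

servo_tool(increments=[[3, 4, 0, 0], [2, 4, 0, 0], [0, 0, 0, -0.143], [0, 0, 0, -0.143], [0, 0, 0, -0.143]])

```text
time_s: 50.85
tool_pos: [0.6359, 0.0024, 0.3997]
ee_rot: [-3.013, -0.889, 0.001]
force: [-0.1, 0.2, -0.5]
opening: 0.0671
grasp_force: 0.0
```

servo_tool(increments=[[0, 0, 0, -0.143], [0, 0, 0, -0.143], [0, 0, 0, -0.143], [0, 0, 0, -0.143], [0, 0, 0, -0.143]])

```text
time_s: 51.35
tool_pos: [0.6357, 0.0027, 0.4]
ee_rot: [-2.511, -1.888, 0.0]
force: [-0.3, -0.3, -0.4]
opening: 0.0662
grasp_force: 0.0
```

servo_tool(increments=[[0, 0, 0, -0.143], [0, 0, 0, -0.143], [0, 0, 0, 0], [0, 0, 0, 0], [0, 0, 0, 0]])

```text
time_s: 51.85
tool_pos: [0.6357, 0.0027, 0.4001]
ee_rot: [-2.226, -2.217, 0.0]
force: [0.1, -1.2, -0.3]
opening: 0.0665
grasp_force: 0.0
```

```bash
python3 - <<'E'
from h import *
f,z,K,W=grab("wrist"); P=cloud(z,K,W)
for n,x,y,h in(("tin",.547,.115,.097),("bar",.547,.028,.092),("jar",.549,-.055,.102)):
    m=(abs(P[...,0]-x)<.045)&(abs(P[...,1]-y)<.04)&(abs(P[...,2]-h)<.006); q=P[m]
    if len(q)>20:
        q2=(q[:,:2]*1000).astype(np.float32); print(n,len(q),q.mean(0).round(4),cv2.minAreaRect(q2))
f2,z2,K2,W2=grab("scene");P=cloud(z2,K2,W2)
q=P[(abs(P[...,0]-.385)<.05)&(abs(P[...,1])<.13)&(P[...,2]>.007)&(P[...,2]<.026)];print("brush",len(q),cv2.minAreaRect((q[:,:2]*1000).astype(np.float32)))
cv2.imwrite("pics/s7.png",f2)
print(monitor.get_obs()["tool_pos"])
E
```

```text
tin 4314 [0.5443 0.1152 0.0967] ((544.0027465820312, 114.78472900390625), (49.391231536865234, 49.63686752319336), 39.13340759277344)
bar 3110 [0.5449 0.03   0.0914] ((544.118408203125, 29.021949768066406), (43.83592987060547, 44.123023986816406), 9.617393493652344)
jar 1079 [ 0.5439 -0.0485  0.1012] ((543.2202758789062, -48.877159118652344), (37.87596893310547, 25.648883819580078), 27.286853790283203)
brush 1037 ((384.7508544921875, -5.3130950927734375), (45.4178352355957, 173.09307861328125), 5.40338134765625)
[0.63574823 0.00278642 0.40020801]
```

View pics/s7.png

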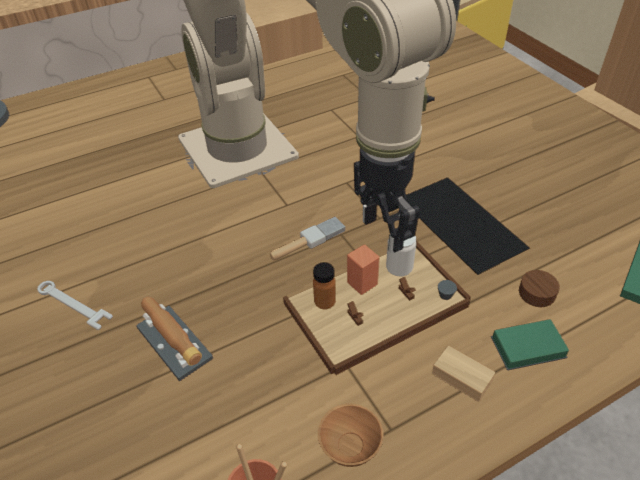

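Tin (402,252), bar (363,270) and jar (325,287) are back at their starting pixels. The handle is in the cradle at (172,330) and the brush has not moved. Wrist measurements put the tin and bar within 1 mm of their starts; a finger hid part of the jar. Handing in.

```bash
python3 -c "
from station import workorder
print(workorder.sign_off())"
```

```text
the job is handed in; nothing more can be done
None
```

The job is handed in after about 52 s of robot time: the handle lies in both cradle rests, the tin, bar and jar stand upright back in their starting places, and the brush was not moved.

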